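# Weigh the blue thread reel

## Task

Find out how much thread is left on the blue reel: first switch the bench scale on at its rocker while the platter is still empty, so that it zeroes itself, then lift the blue reel up and off its hook without wrenching the hook. Lay it gently in the middle of the scale's platter, flat on one of its round faces so that it cannot roll, keeping hold of it until it lies there, then let go. Drop or press nothing hard on the platter, and leave the white reel on its hook and the can, the cone and the carton where they stand.

Things in the scene. Friction and masses are not known exactly. Their poses are not given: they have to be found in the camera images.
- blue_reel: the reel to weigh: off-white flanges, dark blue thread. Ring-shaped solid, 120 mm outside, 46 mm wide over its flat faces, plain 52 mm bore, so a 34 mm wall; 0.25 to 0.5 kg. Origin at its middle, x along its axis. Hangs on one of the rack's two hooks, its axis along the hook's arm, the top of the bore resting on the arm, about half-way along, at least 26 mm free on both sides
- white_reel: the same reel with cream-white thread, hanging on the other hook; bystander
- rack: grey steel frame screwed to the bench, origin on the bench under the middle of its level 20 mm crossbar, which lies along y on two posts 193 mm tall, 330 mm apart. Two hooks point to its -x (about towards the robot). The bench under the hooks, and between rack and scale 0.4 to 0.6 m ahead of the robot, is free to put the reel down on
- hook_left (a point): hook of 8 mm round bar: its level arm, top 170 mm above the bench, runs from the crossbar's face (rack x = -10 mm) to x = -124 mm and there turns straight up, ending 198 mm above the bench. A hanging reel must rise 28 to 44 mm to pass over this end. This point is the top of the upturned end; hook at the rack's y = +90 mm
- hook_right (a point): the same at the other hook, at the rack's y = -90 mm
- scale: beige bench scale, fixed, 290 mm deep (x = -150 to +140 mm) by 240 mm wide (y). Console with display, keys and rocker on its -x side (towards the robot), 56 mm high, its sloping key panel up to 76 mm; the platter is behind. Origin on the bench under its middle, z up
- platter: the scale's stainless platter, 200 mm (x) by 220 mm (y). Origin at the centre of its flat top face, 80 mm above the bench, z up. It stands on a load cell and gives only about 0.07 mm per newton: feel for the contact and set things down slowly; more than 15 N, even for a moment, spoils the cell
- rocker (a joint): the scale's black mains rocker, 40 mm long (along the scale's x), 24 mm wide, pivoted in its middle, 60 mm above the bench at x = -110, y = +78 mm of the scale. 0 is off (as it starts: the end nearer the robot stands up), 0.36 is on (that end down). Sprung over centre: past 0.18 it snaps over and stays. It takes about 5 N on the end
- rocker_press (a point): the point to push down to switch on: top face of the rocker's end nearer the robot (green mark), 13 mm from the pivot. 68 mm above the bench when off, it goes down about 5 mm; even then it stands above the deck around it (56 mm)
- spray_can: red spray can with a white cap, 65 mm in diameter, 195 mm tall, origin under its middle; bystander behind the work
- thread_cone: cream thread cone, 92 mm at the foot, 170 mm tall, origin under its middle; bystander at the left
- carton: white carton, 90 by 110 by 60 mm high, origin under its middle; bystander at the right

How it is judged (in metres and radians):
On the way, in this order (a step that is already met when the one before it is completed fails the run):
1. the scale is switched on with nothing on its platter (value of joint rocker above 0.3 rad and contact force between platter and anything else below 0.3 N), for 0.2 s.
2. the blue reel is off its hook and away from the rack (contact force between blue_reel and rack below 0.05 N and (x of blue_reel in the frame of rack below -0.155 m or x of blue_reel in the frame of rack above 0.1 m or y of blue_reel in the frame of rack above 0.25 m or y of blue_reel in the frame of rack below -0.25 m)), for 0.1 s.
At the end, for the whole second after the job is handed in: The rocker is on (above 0.3 rad) and the blue reel lies at rest flat on the platter (axis within 0.07 rad of upright, its middle 19 to 27 mm above the platter's face), its middle within 30 mm of the platter's centre, released (value of joint rocker above 0.3 rad and horizontal distance between blue_reel and platter below 0.03 m and z of blue_reel in the frame of platter between 0.019 and 0.027 m and angle between the x axis of blue_reel and the z axis of platter, either way round below 0.07 rad and linear speed of blue_reel below 0.01 m/s and angular speed of blue_reel below 0.05 rad/s); the robot touches nothing.
It fails at once if something was pressed, dropped or slapped on the platter with more than 15 N (contact force between platter and anything else above 15 N).
It fails at once if the reel was put on the platter before the scale was switched on (value of joint rocker below 0.18 rad and contact force between platter and blue_reel above 0.5 N).
It fails at once if the hook was wrenched with more than 25 N by the reel (contact force between blue_reel and rack above 25 N).
It fails at once if the reel was let go over the platter before it lay flat on it (its middle still more than 29 mm above the platter's face) (horizontal distance between blue_reel and platter below 0.12 m and z of blue_reel in the frame of platter above 0.029 m and contact force between blue_reel and the fingers below 0.05 N).
It fails at once if the white reel, the spray can, the thread cone or the carton was moved by more than 30 mm (distance of any of white_reel, spray_can, thread_cone, carton from where it was at the start of the episode above 0.03 m).
It also fails if it takes over 72 s, if anything falls off the work surface, if the arm or the gripper's body presses on something with over 40 N, if the wrist force passes 120 N, or if a joint passes its speed limit or range.

## Robot

A 6-joint arm with a two-finger parallel gripper is mounted at the origin on the work surface. World frame = base frame: x ahead of the robot, y to its left, z up, the work surface at z = 0. Lengths are in m, angles in degrees, forces in N, time in s.
With the tool pointing down it reaches from about 0.425 to 0.95 m from the base axis. Payload 3.5 kg.
Tool frame: the origin (TCP) lies midway between the tips of the shut fingers; the grasp point (between the pads) lies 19 mm behind it (bot.grip_point_offset is the distance from the TCP to the grasp point, in m); z points along the fingers, y is the line along which they close (so a half turn about z gives the same grasp; the last joint's range is limited). The gripper opens to 85 mm and grips with 20 to 120 N. Pads are 22 mm wide; open, the fingers measure 114 mm over their backs; the gripper's body (76 mm by 85 mm) begins 54 mm behind the grasp point. The pads swing forward as they close: fully open they stand 13 mm farther back than shut.
Start: joints at [62.109, 16.404, 90.338, -0, 73.258, -8.594], TCP at [0.223, 0.637, 0.231] pointing down, gripper open.
Joint ranges: [-158.93, 158.93], [-51.34, 127.21], [12.03, 142.37], [-87.48, 267.48], [13.55, 161.25], [-162.69, 162.69]. Speed limits (degrees/s): [159.86, 159.86, 180, 180, 180, 180].

## Interface

Orientations are given as [roll, pitch, yaw] about the fixed x, y, z axes, in that order (R = Rz(yaw) Ry(pitch) Rx(roll)).
In Python, from rig import bot gives the robot as it stands.
- The arm moves only by the shell command python3 shift.py 'ROWS' [FORCE]. ROWS is a JSON list of rows, 1 to 8 of them, each of 5 numbers: the finger opening in m, then dx, dy, dz in m, then a turn about the tool's z in degrees; each row is the pose to reach, as a shift and turn from the pose commanded when the command began, along the tool's axes at that moment; what a row does not reach only later rows make up. A row lasts 1/10 s, in which the tool goes at most 0.05 m and 8.59 degrees, less where a joint would pass 70% of its speed; a pose out of reach is approached as far as the arm can. The fingers move at their own pace and stop on an object; FORCE is the grip in N (left out, the last holds). Time passes only in rows, so rows that do not move let the fingers close. It prints the time, the measured TCP pose, the force, the opening and the grip force at its end. Input that does not fit is refused with a message, and nothing moves.
- bot.observe(): the state, without advancing time (a new reading comes with each control period).
- bot.camera(name): name is "side" or "top" or "wrist"; returns a dict with "pixels" (480x640x3 uint8, blue, green, red), "K" (3x3 intrinsics, pixels), "rvec" (rotation vector, rad) and "tvec" (3), from world to camera coordinates, as OpenCV has them. Camera axes: x right, y down, z forward; pixel columns grow to the right and rows downward; lengths in m; the calibration is good to about 2 mm. The wrist camera is an equidistant fisheye: a pixel r from the principal point sees the ray r / f radians off the axis. A picture is of the moment at which its call begins. There is no depth.
- bot.finish_job(): hands the job in; it is judged then, once.
The state is a dict: "time": time; "q": joint angles; "joint_vel": joint speeds; "joint_torque": joint torques, N m; "ee_pos": TCP position; "ee_rot": TCP orientation; "ft_force": force on the tool from outside, world axes, zero at the start; "moment": the same for the moment, N m; "grip_width": finger opening in m; "finger_force": force on a finger pad.
Only numpy, scipy, OpenCV 4.12 (cv2) and the standard library are available. Lean on these libraries where they do the work, as an engineer would, in place of code of your own. Each camera call takes 0.05 s, during which the arm holds its last target. There are 200 camera calls.

## Working session

There is one attempt and no reset: what is moved stays moved. The work goes in short steps, Python scripts to look and compute and a shell command to move; the robot and the scene stay as the last step left them, time stands still between calls to the robot, and variables do not carry over. Pictures are saved under pics/ and viewed, at most 10 in all, crops included, and the job is handed in when it is done.

```bash
ls; mkdir -p pics
cat > h.py <<'E'
import cv2,numpy as np
from rig import bot
def save(cam,name):
    c=bot.camera(cam); cv2.imwrite(f'pics/{name}.png',c['pixels']); np.savez(f'pics/{name}.npz',K=c['K'],r=np.array(c['rvec'],float),t=np.array(c['tvec'],float)); return c
def ray(name,u,v):
    d=np.load(f'pics/{name}.npz'); K=d['K'];R=cv2.Rodrigues(d['r'])[0];t=d['t'].ravel()
    x=np.array([(u-K[0,2])/K[0,0],(v-K[1,2])/K[1,1]])
    if name.startswith('w'):
        th=np.linalg.norm(x); p=np.r_[x/max(th,1e-9)*np.sin(th),np.cos(th)]
    else: p=np.r_[x,1]
    p=R.T@p; return -R.T@t,p/np.linalg.norm(p)
def atz(name,u,v,z):
    o,p=ray(name,u,v); return o+p*(z-o[2])/p[2]
def tri(*obs):
    A=np.zeros((3,3));b=np.zeros(3);L=[]
    for n,u,v in obs:
        o,p=ray(n,u,v);M=np.eye(3)-np.outer(p,p);A+=M;b+=M@o;L.append((o,M))
    X=np.linalg.solve(A,b); return X,[np.linalg.norm(M@(X-o)) for o,M in L]
E
python3 - <<'E'
from h import *
for n in ['side','top','wrist']: 
    c=save(n,n+'0' if n!='wrist' else 'w0')
    print(n,c['K'].tolist(),c['rvec'],c['tvec'])
print(bot.observe())
E
```

```text
pics
rig.py
shift.py
side [[556.0330245883677, 0.0, 320.61123679137563], [0.0, 556.0330245883677, 242.3627944702327], [0.0, 0.0, 1.0]] [ 2.32000565 -0.44362712  0.16212789] [-0.53058519  0.24310057  1.48727048]
top [[506.9920496680149, 0.0, 321.5598045653022], [0.0, 506.9920496680149, 239.4511255890612], [0.0, 0.0, 1.0]] [ 2.16737197 -2.17722041  0.05738877] [-0.01144786  0.58976302  1.47056343]
wrist [[371.64829954431775, 0.0, 326.0885917904358], [0.0, 371.64829954431775, 238.72313266692797], [0.0, 0.0, 1.0]] [-2.36796367 -1.67918461 -0.23383796] [-0.67456423 -0.0341565   0.37820798]
{'time': 0.15, 'q': array([ 6.21075592e+01,  1.64459485e+01,  9.04039141e+01, -5.32747504e-04,
        7.32584815e+01, -8.59295034e+00]), 'joint_vel': array([ 0.09109271, -0.08626985, -0.27578626, -0.08438368,  0.07223578,
        0.08982942]), 'joint_torque': array([ 1.34490605e-03, -4.06602466e+01, -2.93141055e+01, -1.43668003e-04,
        3.92738220e-03, -2.08558060e-05]), 'ee_pos': array([0.22280682, 0.63662278, 0.2302129 ]), 'ee_rot': array([-1.79892796e+02, -1.56839238e-02,  1.60700649e+02]), 'ft_force': array([ 0.06737256, -0.29988143, -1.15580719]), 'moment': array([-0.01855495,  0.05787398, -0.01567257]), 'finger_force': 0.0, 'grip_width': 0.0852309194321068}
```
View pics/top0.png

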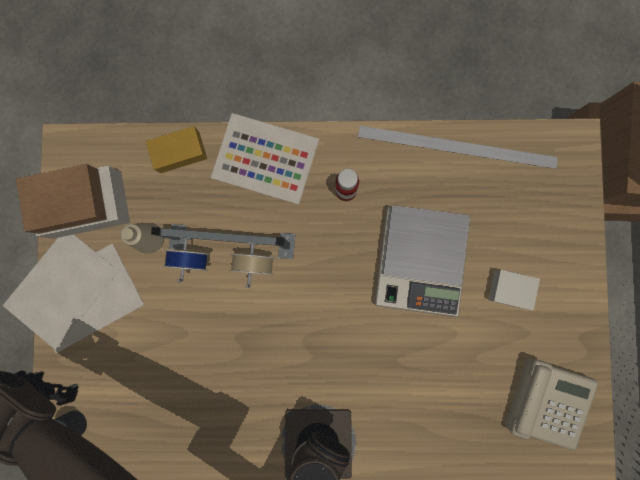

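View pics/side0.png

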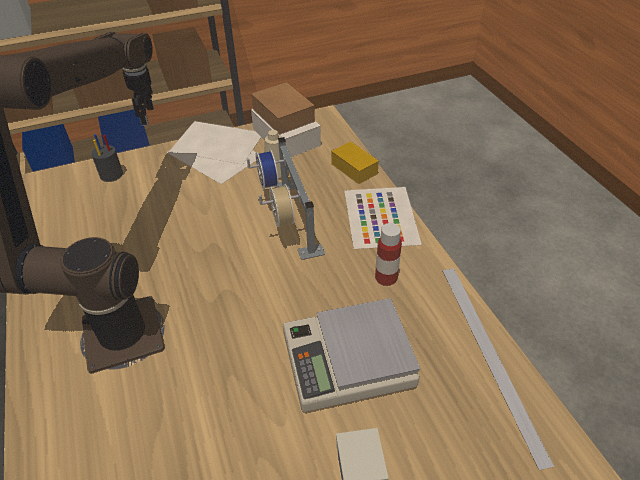

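The top view shows the blue reel on the left hook (≈187,259), the white reel on the right hook (252,260), and the scale with its rocker at (391,293). The side view shows the same layout with the rocker at (301,330). I'll take enlarged crops next.

Add to h.py:
```python
def crop(name,x0,y0,x1,y1,k):
    im=cv2.imread(f'pics/{name}.png')[y0:y1,x0:x1]; im=cv2.resize(im,None,fx=k,fy=k,interpolation=cv2.INTER_CUBIC)
    for x in range((x0+9)//10*10,x1,10):
        cv2.line(im,((x-x0)*k,0),((x-x0)*k,6 if x%50 else 16),(0,255,255),1)
        if x%20==0: cv2.putText(im,str(x),((x-x0)*k+1,18),0,.35,(0,255,255),1)
    for y in range((y0+9)//10*10,y1,10):
        cv2.line(im,(0,(y-y0)*k),(6,(y-y0)*k),(0,255,255),1)
        if y%20==0: cv2.putText(im,str(y),(8,(y-y0)*k+4),0,.35,(0,255,255),1)
    return im
def mosaic(fn,W,H,items):
    out=np.zeros((H,W,3),np.uint8)
    for im,x,y in items: out[y:y+im.shape[0],x:x+im.shape[1]]=im[:H-y,:W-x]
    cv2.imwrite(fn,out)
```

Run:
```python
from h import *
mosaic('pics/m1.png',800,600,[(crop('top0',150,220,300,290,5),0,0),(crop('top0',370,255,470,317,4),0,352)])
mosaic('pics/m2.png',800,560,[(crop('side0',240,125,330,265,4),0,0),(crop('side0',280,295,425,415,3),362,0)])
```

```text
(no output)
```

View pics/m1.png

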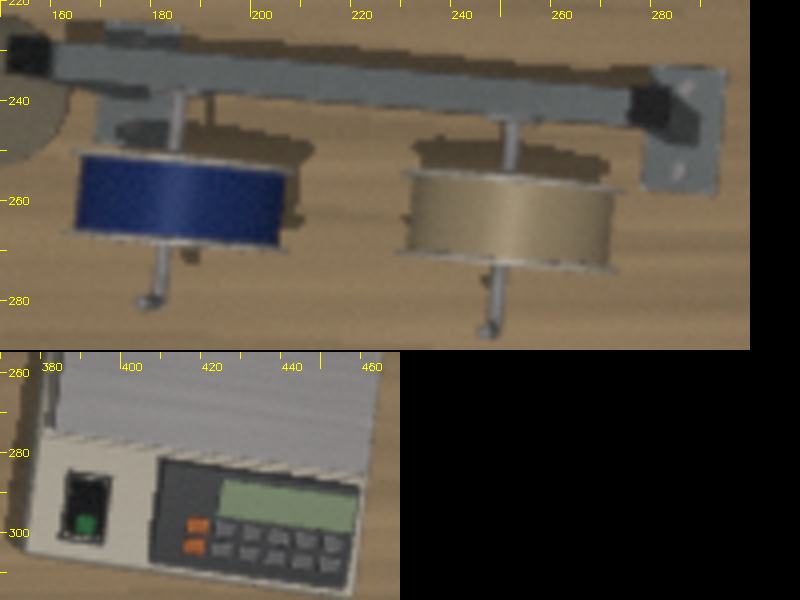

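View pics/m2.png

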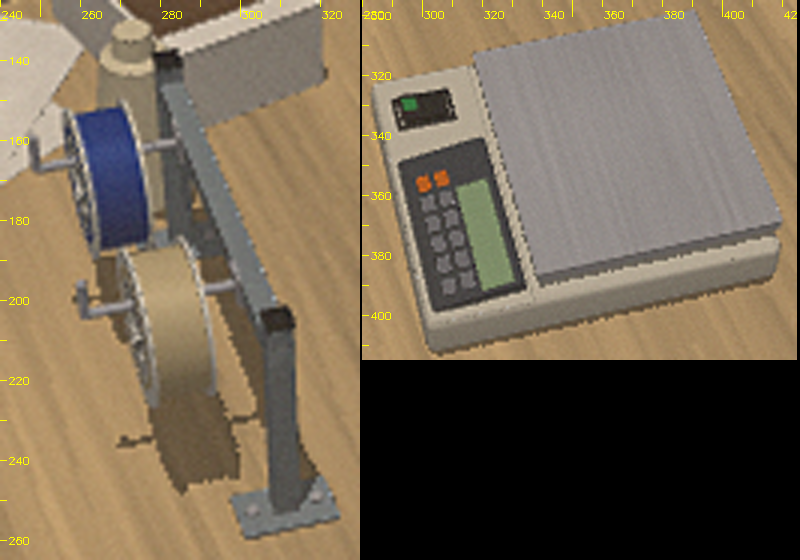

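The m1 and m2 crops give the following pixels:

| Feature | Top view | Side view |
|---|---|---|
| Left hook tip | (179.6,280.2) | (248.8,160) |
| Right hook tip | (247.4,286.2) | (260.2,196) |
| Green mark on rocker | (391.5,298) | (296,329.7) |
| Platter corners | – | (316.7,312.3), (390,299), (419.7,369), (339.3,390) |
| Blue flange corners | (165,250.2), (209.4,254), (163.6,266.4), (207.4,269.6) | – |

Run:
```python
from h import *
np.set_printoptions(precision=4,suppress=True)
for n,a,b in [('HL',('top0',179.6,280.2),('side0',248.75,160)),('HR',('top0',247.4,286.2),('side0',260.25,196)),('mark',('top0',391.5,298),('side0',296,329.7)),
 ('P far left',('top0',388,207),('side0',390,299)),('P far right',('top0',468,213),('side0',419.7,369))]: print(n,*tri(a,b))
P=np.array([atz('side0',*p,.08) for p in [(316.7,312.3),(390,299),(419.7,369),(339.3,390)]]);print(P,P.mean(0))
for z in (.144,):
  for p in [(165,250.2),(209.4,254),(163.6,266.4),(207.4,269.6)]: print('flange',atz('top0',*p,z))
print('posts',atz('top0',155,230.5,.193),atz('top0',282,241,.193))
# side view hull of blue
```

```text
HL [0.4731 0.3516 0.1953] [np.float64(0.0008620341528644536), np.float64(0.0008620341528643239)]
HR [0.4566 0.1745 0.1957] [np.float64(0.00041132448381126196), np.float64(0.0004113244838112384)]
mark [ 0.4206 -0.2118  0.0699] [np.float64(0.0009455387802358681), np.float64(0.0009455387802358089)]
P far left [ 0.6826 -0.2072  0.0651] [np.float64(0.004144172492478192), np.float64(0.004144172492478195)]
P far right [ 0.6567 -0.4303  0.072 ] [np.float64(0.0023535221273171744), np.float64(0.0023535221273170838)]
[[ 0.487  -0.1876  0.08  ]
 [ 0.6803 -0.2186  0.08  ]
 [ 0.6511 -0.4339  0.08  ]
 [ 0.4551 -0.4147  0.08  ]] [ 0.5684 -0.3137  0.08  ]
flange [0.5535 0.4088 0.144 ]
flange [0.5426 0.2874 0.144 ]
flange [0.5096 0.4118 0.144 ]
flange [0.5004 0.2923 0.144 ]
posts [0.6028 0.4199 0.193 ] [0.5733 0.0854 0.193 ]
```

```bash
cat >> h.py <<'E'
def go(x,y,z,yaw):
    s=bot.observe(); r,p,w=np.radians(s['ee_rot'])
    from scipy.spatial.transform import Rotation as T
    R=T.from_euler('xyz',[r,p,w]).as_matrix(); d=R.T@(np.array([x,y,z])-s['ee_pos'])
    t=-(yaw-np.degrees(w)); t=(t+180)%360-180
    print('t',round(s['time'],2),'d',d.round(4),'n',round(np.linalg.norm(d)/.05,1),'turn',round(t,1),'pos',s['ee_pos'].round(4),'yaw',round(np.degrees(w),2),'q6',s['q'][5].round(1),'F',s['ft_force'].round(2),'w',round(s['grip_width'],4))
E
python3 - <<'E'
from h import *
go(.5,.2,.33,172.4)
print('can',atz('top0',347,178,.195),'cone',atz('top0',131,234,.17))
E
```

```text
t 0.15 d [-0.4059 -0.3207 -0.0993] n 10.5 turn -11.7 pos [0.2228 0.6366 0.2302] yaw 160.7 q6 -8.6 F [ 0.07 -0.3  -1.16] w 0.0852
can [ 0.73793557 -0.08530299  0.195     ] cone [0.59592665 0.49262286 0.17      ]
```

```bash
python3 shift.py '[[0.085,-0.039,-0.031,-0.009,-2],[0.085,-0.077,-0.061,-0.019,-6],[0.085,-0.116,-0.092,-0.028,-11.7],[0.085,-0.155,-0.122,-0.038,-11.7],[0.085,-0.193,-0.153,-0.047,-11.7],[0.085,-0.232,-0.183,-0.057,-11.7],[0.085,-0.271,-0.214,-0.066,-11.7],[0.085,-0.309,-0.244,-0.076,-11.7]]'
python3 - <<'E'
from h import *
go(.44,-.21,.15,172.4)
E
```

```text
time: 0.95
ee_pos: [0.4339, 0.3036, 0.3071]
ee_rot: [-180.0, -0.0, 172.4]
ft_force: [0.9, 0.2, 0.9]
grip_width: 0.0848
finger_force: 0.0
t 0.95 d [-0.0739 -0.5083  0.1572] n 10.7 turn 0.0 pos [0.4339 0.3036 0.3071] yaw 172.42 q6 -58.4 F [0.91 0.25 0.87] w 0.0848
```

```bash
python3 -c "
from h import *
save('wrist','w1')"
python3 shift.py '[[0,-0.007,-0.049,0,0],[0,-0.014,-0.097,0.01,0],[0,-0.021,-0.145,0.02,0],[0,-0.028,-0.193,0.03,0],[0,-0.035,-0.241,0.04,0],[0,-0.042,-0.289,0.05,0],[0,-0.049,-0.336,0.06,0],[0,-0.056,-0.383,0.07,0]]'
python3 - <<'E'
from h import *
go(.44,-.21,.15,172.4)
E
```

```text
time: 1.8
ee_pos: [0.4379, -0.0832, 0.2367]
ee_rot: [-180.0, 0.0, 172.4]
ft_force: [1.5, -0.6, 0.1]
grip_width: 0.0002
finger_force: 0.0
t 1.8 d [-0.0188 -0.1254  0.0867] n 3.1 turn -0.0 pos [ 0.4379 -0.0832  0.2367] yaw 172.39 q6 -106.2 F [ 1.48 -0.58  0.08] w 0.0002
```

```bash
python3 shift.py '[[0,-0.005,-0.04,0.025,0],[0,-0.01,-0.08,0.055,0],[0,-0.019,-0.125,0.087,0],[0,-0.019,-0.125,0.087,0]]'
python3 - <<'E'
from h import *
go(.4185,-.2115,.075,172.4)
save('wrist','w2')
cv2.imwrite('pics/m3.png',np.hstack([cv2.resize(cv2.imread(f'pics/{n}.png'),(400,300)) for n in ('w1','w2')]))
R=np.load('pics/w2.npz')
E
```

```text
time: 2.2
ee_pos: [0.4385, -0.2099, 0.1459]
ee_rot: [179.8, -0.4, 172.2]
ft_force: [-0.3, 1.0, 0.0]
grip_width: -0.0001
finger_force: 0.0
t 2.2 d [ 0.0191 -0.0045  0.071 ] n 1.5 turn -0.2 pos [ 0.4385 -0.2099  0.1459] yaw 172.15 q6 -119.7 F [-0.34  0.97  0.03] w -0.0001
```

View pics/w2.png

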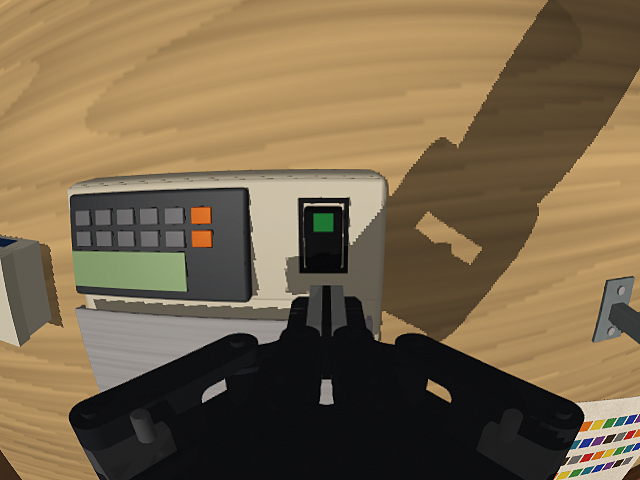

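The w2 picture shows the shut fingers above the console. The green mark is at (323,223) and the rocker spans rows 205–270.

Run:
```python
from h import *
np.set_printoptions(precision=4,suppress=True)
print(atz('w2',323,223,.068),tri(('w2',323,223),('top0',391.5,298),('side0',296,329.7)))
print('scale edge',atz('w2',299,199,.06),atz('w2',348,199,.06),atz('w2',348,270,.058),atz('w2',299,270,.058))
m=atz('w2',323,223,.068); go(m[0]-.002,m[1],.076,172.4)
```

```text
[ 0.4203 -0.2082  0.068 ] (array([ 0.4206, -0.2102,  0.0679]), [np.float64(0.0020508523372384387), np.float64(0.0018621016177267221), np.float64(0.0013730184666643432)])
scale edge [ 0.4049 -0.2211  0.06  ] [ 0.4091 -0.191   0.06  ] [ 0.4564 -0.1967  0.058 ] [ 0.4519 -0.2287  0.058 ]
t 2.25 d [ 0.0204 -0.0021  0.0712] n 1.5 turn -0.2 pos [ 0.4391 -0.2091  0.1471] yaw 172.19 q6 -119.6 F [-1.22 -0.01  0.08] w -0.0
```

```bash
python3 shift.py '[[0,0.012,-0.001,0.03,0],[0,0.020,-0.001,0.06,0],[0,0.020,-0.001,0.072,0],[0,0.02,-0.001,0.076,0],[0,0.02,-0.001,0.080,0],[0,0.02,-0.001,0.083,0],[0,0.02,-0.001,0.085,0],[0,0.02,-0.001,0.085,0]]'
```

```text
time: 3.05
ee_pos: [0.4213, -0.2066, 0.0658]
ee_rot: [-180.0, 0.1, 172.4]
ft_force: [-0.3, -0.4, -0.6]
grip_width: 0.0004
finger_force: 0.0
```

```bash
python3 shift.py '[[0,0.002,0,0.002,0],[0,0.002,0,0.003,0],[0,0.002,0,0.004,0],[0,0.002,0,0.004,0]]'
```

```text
time: 3.45
ee_pos: [0.4212, -0.2069, 0.0649]
ee_rot: [-180.0, 0.3, 172.4]
ft_force: [-2.3, 4.7, 18.2]
grip_width: -0.0003
finger_force: 9.0
```

```bash
python3 shift.py '[[0,0,0,-0.03,0],[0,0,0,-0.06,0],[0,0,0,-0.09,0]]'
python3 - <<'E'
from h import *
save('wrist','w3');save('top','top3');save('side','side3')
mosaic('pics/m4.png',800,560,[(crop('w3',240,180,400,290,3),0,0),(crop('top3',375,270,425,315,6),490,0),(crop('side3',280,305,350,350,6),0,285)])
E
```

```text
time: 3.75
ee_pos: [0.4186, -0.2059, 0.1521]
ee_rot: [180.0, 0.0, 172.4]
ft_force: [0.5, -1.5, -0.3]
grip_width: -0.0001
finger_force: 0.0
```

View pics/m4.png

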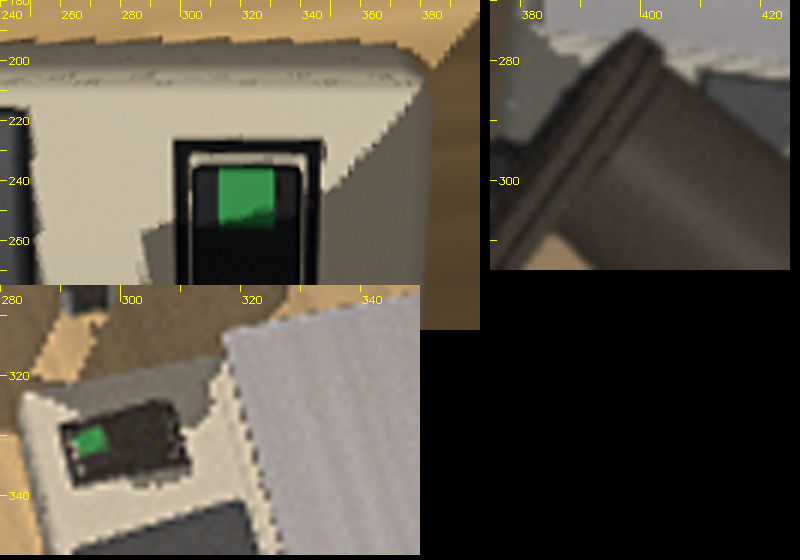

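In m4 the mark is at (318,246) in the wrist view and (295,330.7) in the side view. The arm hides it in the top view. I'll check its height by triangulating.

Run:
```python
from h import *
np.set_printoptions(precision=4,suppress=True)
# green centroid in both image sets
def g(n):
    im=cv2.imread(f'pics/{n}.png').astype(int); m=((im[...,1]>im[...,2]*1.6)&(im[...,1]>im[...,0]*1.3)&(im[...,1]>70)).astype(np.uint8)
    k,l,s,c=cv2.connectedComponentsWithStats(m); return [(c[i].round(2),s[i].tolist()) for i in range(1,k) if s[i,4]>15]
for n in ('w2','w3','side0','side3','top0'): print(n,[q for q in g(n) if q[1][4]<600])
```

```text
w2 [(array([322.7 , 221.91]), [313, 213, 20, 19, 372]), (array([609.15, 422.53]), [603, 418, 14, 10, 74]), (array([618.61, 450.54]), [613, 447, 12, 8, 46]), (array([575.5, 472.5]), [569, 469, 14, 8, 58])]
w3 [(array([321.47, 244.04]), [313, 236, 19, 19, 318]), (array([601.35, 431.61]), [597, 429, 9, 7, 31]), (array([611.06, 457.76]), [608, 456, 7, 5, 17])]
side0 [(array([396.  , 220.67]), [394, 219, 5, 4, 18]), (array([363.5, 222.5]), [362, 221, 4, 4, 16]), (array([295.35, 329.41]), [293, 328, 5, 4, 17])]
side3 [(array([396.  , 220.67]), [394, 219, 5, 4, 18]), (array([363.35, 222.47]), [361, 221, 5, 4, 17]), (array([294.61, 330.61]), [293, 329, 5, 5, 18])]
top0 [(array([390.75, 297.56]), [389, 296, 5, 4, 16])]
```

Run:
```python
from h import *
np.set_printoptions(precision=4,suppress=True)
print(tri(('w2',322.7,222.4),('side0',295.35,329.41)),tri(('w3',321.7,245.5),('side3',294.61,330.61)))
o=ray('w3',320,240)
d=np.load('pics/w3.npz');print(-cv2.Rodrigues(d['r'])[0].T@d['t'])
# reels from w1
go(.5267,.3495,.25,-5.1)
```

```text
(array([ 0.4206, -0.2084,  0.0665]), [np.float64(0.0003539465533752134), np.float64(0.0003539465533752162)]) (array([ 0.4188, -0.2079,  0.062 ]), [np.float64(0.00010888172987633772), np.float64(0.00010888172987631495)])
[ 0.3484 -0.1957  0.2934]
t 3.9 d [-0.0325  0.5655 -0.098 ] n 11.5 turn 177.5 pos [ 0.4202 -0.2071  0.1536] yaw 172.4 q6 -121.1 F [-1.19  0.39 -0.44] w 0.0002
```

View pics/w1.png

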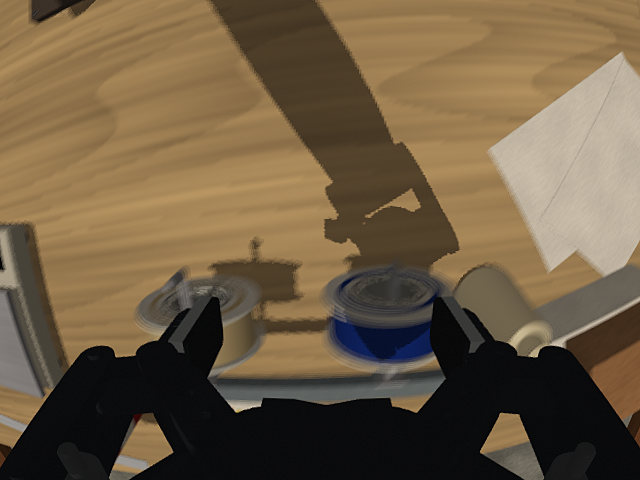

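The mark dropped by 4.5 mm, so the rocker is on. Next I'll go to the blue reel with the fingers across its two faces.

```bash
python3 shift.py '[[0.085,0,0.02,-0.04,8],[0.085,-0.002,0.06,-0.06,16],[0.085,-0.005,0.1,-0.08,24],[0.085,-0.008,0.148,-0.1,32],[0.085,-0.011,0.196,-0.12,40],[0.085,-0.014,0.244,-0.138,48],[0.085,-0.017,0.293,-0.138,56],[0.06,-0.02,0.342,-0.138,64]]' 40
python3 - <<'E'
from h import *
go(.5271,.3486,.26,84.8)
E
```

```text
time: 4.7
ee_pos: [0.4771, 0.0948, 0.2866]
ee_rot: [-180.0, -0.0, 111.4]
ft_force: [-0.3, -0.8, -0.5]
grip_width: 0.0732
finger_force: 0.0
t 4.7 d [0.218  0.1393 0.0266] n 5.2 turn 26.6 pos [0.4771 0.0948 0.2866] yaw 111.43 q6 -22.2 F [-0.33 -0.79 -0.47] w 0.0732
```

```bash
python3 shift.py '[[0.06,0,0,0,0],[0.06,0,0,0,0]]'
python3 - <<'E'
from h import *
go(.5271,.3486,.26,84.8)
E
```

```text
time: 4.9
ee_pos: [0.4764, 0.0938, 0.2854]
ee_rot: [-179.8, -0.0, 111.9]
ft_force: [-0.3, 0.4, 0.0]
grip_width: 0.0599
finger_force: 0.0
t 4.9 d [0.2174 0.1423 0.0252] n 5.2 turn 27.1 pos [0.4764 0.0938 0.2854] yaw 111.94 q6 -22.8 F [-0.29  0.35  0.03] w 0.0599
```

```bash
python3 shift.py '[[0.06,0.04,0.024,0.004,8],[0.06,0.08,0.05,0.008,16],[0.06,0.12,0.076,0.012,24],[0.06,0.155,0.1,0.016,27.1],[0.06,0.19,0.123,0.02,27.1],[0.06,0.2174,0.1423,0.025,27.1],[0.06,0.2174,0.1423,0.025,27.1],[0.06,0.2174,0.1423,0.025,27.1]]'
python3 - <<'E'
from h import *
go(.5271,.3486,.18,84.8)
save('wrist','w5');save('side','side5');save('top','top5')
mosaic('pics/m5.png',800,600,[(crop('side5',230,110,310,210,6),0,0),(cv2.resize(cv2.imread('pics/w5.png')[230:480,200:450],(310,310)),485,0),(crop('top5',140,220,220,290,3),485,320)])
E
```

```text
time: 5.7
ee_pos: [0.5288, 0.3465, 0.2604]
ee_rot: [-179.9, 0.1, 84.6]
ft_force: [-0.2, -0.4, -1.1]
grip_width: 0.06
finger_force: 0.0
t 5.7 d [ 0.0021 -0.0017  0.0804] n 1.6 turn -0.2 pos [0.5288 0.3465 0.2604] yaw 84.64 q6 29.4 F [-0.22 -0.39 -1.12] w 0.06
```

View pics/m5.png

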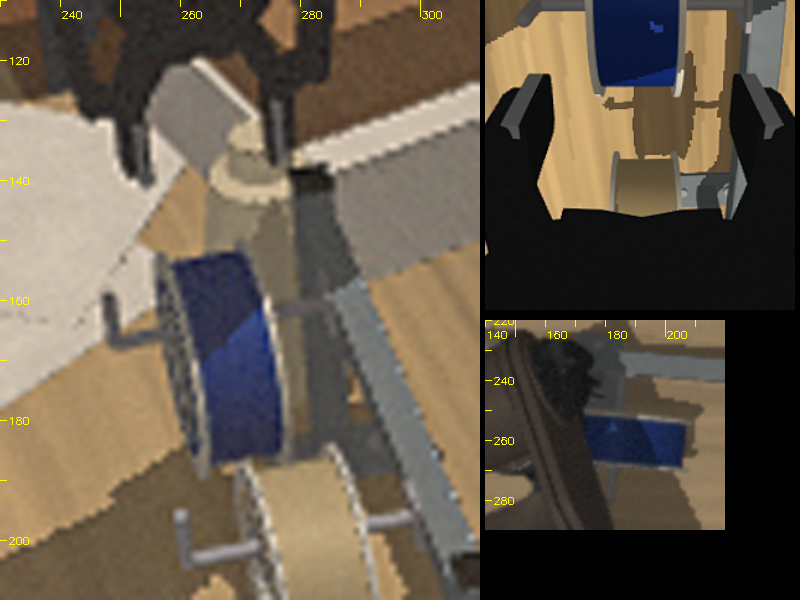

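The m5 picture shows the open fingers centred over the blue reel along its axis, with the reel's mid column about equal to the finger mid column. The hook tip and crossbar are outside the fingers.

```bash
python3 shift.py '[[0.06,0.002,-0.0017,0.03,-0.2],[0.06,0.002,-0.0017,0.05,-0.2],[0.06,0.002,-0.0017,0.065,-0.2],[0.06,0.002,-0.0017,0.075,-0.2],[0.06,0.002,-0.0017,0.082,-0.2],[0.06,0.002,-0.0017,0.082,-0.2]]' 
python3 shift.py '[[0.04,0,0,0,0],[0.04,0,0,0,0],[0.04,0,0,0,0],[0.04,0,0,0,0],[0.04,0,0,0,0]]' 60
```

```text
time: 6.45
ee_pos: [0.527, 0.3495, 0.1797]
ee_rot: [-180.0, 0.0, 84.8]
ft_force: [-0.4, 0.3, -0.4]
grip_width: 0.0604
finger_force: 0.0
time: 6.95
ee_pos: [0.5279, 0.3502, 0.1816]
ee_rot: [179.9, -0.1, 84.9]
ft_force: [1.6, 0.3, 4.3]
grip_width: 0.0448
finger_force: 64.8
```

```bash
python3 shift.py '[[0.04,0,0,-0.005,0],[0.04,0,0,-0.015,0],[0.04,0,0,-0.026,0],[0.04,0,0,-0.036,0],[0.04,0,0,-0.036,0]]' 60
python3 - <<'E'
from h import *
save('side','side6'); cv2.imwrite('pics/m6.png',crop('side6',230,100,310,200,6))
E
```

```text
time: 7.45
ee_pos: [0.5282, 0.3504, 0.2191]
ee_rot: [179.8, -0.1, 84.9]
ft_force: [0.8, 0.4, -1.6]
grip_width: 0.0449
finger_force: 64.2
```

View pics/m6.png

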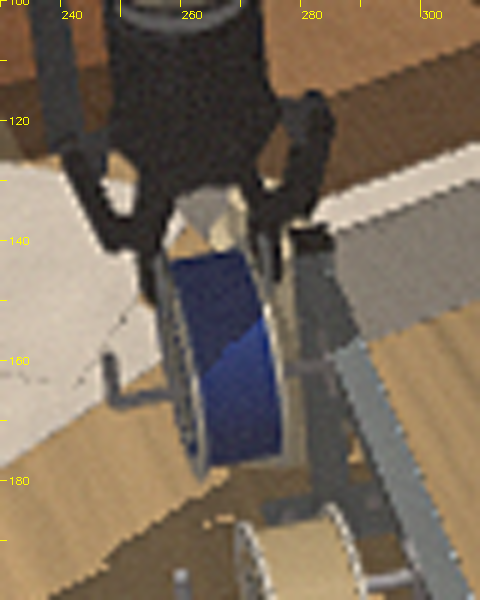

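m6 shows the reel raised in the pads by about 10 px, or about 37 mm, with the arm now in the lower bore and the hook tip lying within the bore.

```bash
python3 shift.py '[[0.04,0,-0.01,0.0015,0],[0.04,0,-0.025,0.0015,0],[0.04,0,-0.04,0.0015,0],[0.04,0,-0.055,0.0015,0],[0.04,0,-0.07,0.0015,0],[0.04,0,-0.085,0.0015,0],[0.04,0,-0.1,0.0015,0],[0.04,0,-0.107,0.0015,0]]' 60
python3 - <<'E'
from h import *
save('side','side7'); 
go(.45,.1,.25,84.8)
E
```

```text
time: 8.3
ee_pos: [0.4188, 0.3597, 0.2148]
ee_rot: [-180.0, -0.0, 84.9]
ft_force: [0.2, -0.2, -2.6]
grip_width: 0.045
finger_force: 64.2
t 8.35 d [-0.256   0.0544 -0.0352] n 5.3 turn 0.1 pos [0.4185 0.3598 0.2148] yaw 84.92 q6 35.2 F [-0.15  0.48 -3.31] w 0.0446
```

The reel is clear of the hook. I'll raise it over the hook ends and carry it to the free bench area.

```bash
python3 shift.py '[[0.04,0,0,-0.03,0],[0.04,0,0.005,-0.065,0],[0.04,-0.03,0.015,-0.095,0],[0.04,-0.065,0.025,-0.105,0],[0.04,-0.105,0.035,-0.105,0],[0.04,-0.145,0.04,-0.105,0],[0.04,-0.19,0.045,-0.105,0],[0.04,-0.235,0.05,-0.105,0]]' 60
python3 - <<'E'
from h import *
go(.455,-.04,.24,90)
E
```

```text
time: 9.15
ee_pos: [0.4494, 0.1192, 0.3201]
ee_rot: [179.9, 0.0, 84.9]
ft_force: [0.2, -0.2, -2.3]
grip_width: 0.0448
finger_force: 64.3
t 9.15 d [-0.1581  0.0197  0.0801] n 3.6 turn -5.1 pos [0.4494 0.1192 0.3201] yaw 84.87 q6 7.5 F [ 0.25 -0.21 -2.3 ] w 0.0448
```

```bash
python3 shift.py '[[0.04,-0.04,0.005,0.01,-2],[0.04,-0.08,0.01,0.03,-5.1],[0.04,-0.12,0.015,0.055,-5.1],[0.04,-0.1581,0.0197,0.08,-5.1],[0.04,-0.1581,0.0197,0.12,-5.1],[0.04,-0.1581,0.0197,0.16,-5.1],[0.04,-0.1581,0.0197,0.195,-5.1],[0.04,-0.1581,0.0197,0.21,-5.1]]' 60
python3 shift.py '[[0.04,0,0,0.004,0],[0.04,0,0,0.008,0],[0.04,0,0,0.01,0],[0.04,0,0,0.012,0],[0.04,0,0,0.012,0]]'
```

```text
time: 9.95
ee_pos: [0.4524, -0.038, 0.106]
ee_rot: [-179.7, -0.1, 89.9]
ft_force: [-0.5, -0.3, -2.6]
grip_width: 0.0446
finger_force: 64.1
time: 10.45
ee_pos: [0.4559, -0.0386, 0.0993]
ee_rot: [179.8, 0.1, 90.0]
ft_force: [-0.7, -0.3, 0.6]
grip_width: 0.0446
finger_force: 64.6
```

```bash
python3 shift.py '[[0.04,0,0,0.002,0],[0.055,0,0,0.002,0],[0.075,0,0,0.001,0],[0.075,0,0,-0.01,0],[0.075,0,0,-0.045,0],[0,0,-0.045,-0.045,0],[0,0,-0.06,-0.03,0],[0,0,-0.065,0,0]]'
python3 - <<'E'
from h import *
save('side','side8'); save('wrist','w8')
mosaic('pics/m8.png',800,400,[(crop('side8',170,200,300,330,3),0,0),(cv2.resize(cv2.imread('pics/w8.png')[180:480,100:550],(405,270)),394,0)])
E
```

```text
time: 11.25
ee_pos: [0.391, -0.0389, 0.1005]
ee_rot: [179.6, 0.2, 89.9]
ft_force: [-0.2, -0.6, -0.0]
grip_width: 0.0318
finger_force: 0.0
```

View pics/m8.png

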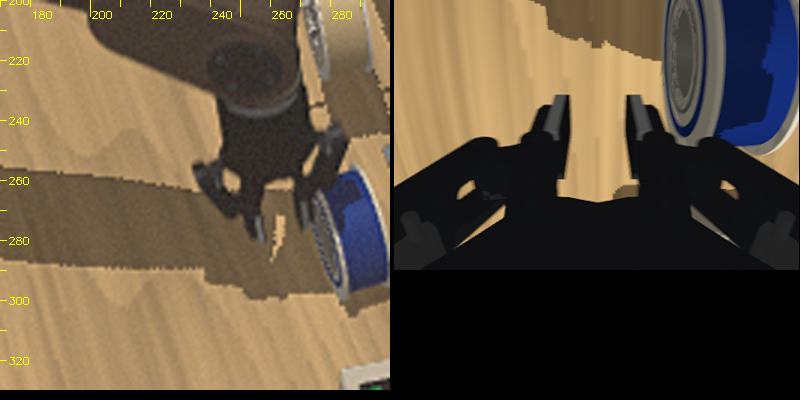

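m8 shows the reel standing on its rim, with its bore at about (423,247) in the full wrist view. The fingers are beside it. Checking its y before I push:

Run:
```python
from h import *
print(atz('w8',423,247,.06), atz('side8',281,272,.06))
```

```text
[ 0.43446242 -0.0209275   0.06      ] [ 0.45031571 -0.00360597  0.06      ]
```

```bash
python3 shift.py '[[0,0.024,0,0,0],[0,0.024,0.02,0,0],[0,0.026,0.03,0,0],[0,0.026,0.04,0,0],[0,0.026,0.05,0,0],[0,0.026,0.06,0,0],[0,0.026,0.07,0,0],[0,0.026,0.08,0,0]]'
python3 shift.py '[[0,0,0.015,0,0],[0,0,0.015,-0.05,0],[0,0,-0.03,-0.1,0],[0,0,-0.05,-0.14,0],[0,0,-0.05,-0.14,0]]'
python3 - <<'E'
from h import *
save('side','side9'); save('wrist','w9');save('top','top9')
mosaic('pics/m9.png',800,600,[(crop('side9',220,190,350,320,3),0,0),(cv2.imread('pics/w9.png')[60:360,130:530],395,0),(crop('top9',270,200,400,300,2),0,395)])
E
```

```text
time: 12.15
ee_pos: [0.4706, -0.0124, 0.0977]
ee_rot: [-180.0, -0.0, 89.9]
ft_force: [-0.2, 0.0, -0.2]
grip_width: 0.0001
finger_force: 0.0
time: 12.65
ee_pos: [0.4209, -0.0127, 0.2432]
ee_rot: [179.5, 0.1, 89.9]
ft_force: [0.8, -0.1, 0.6]
grip_width: -0.0004
finger_force: 0.0
```

View pics/m9.png

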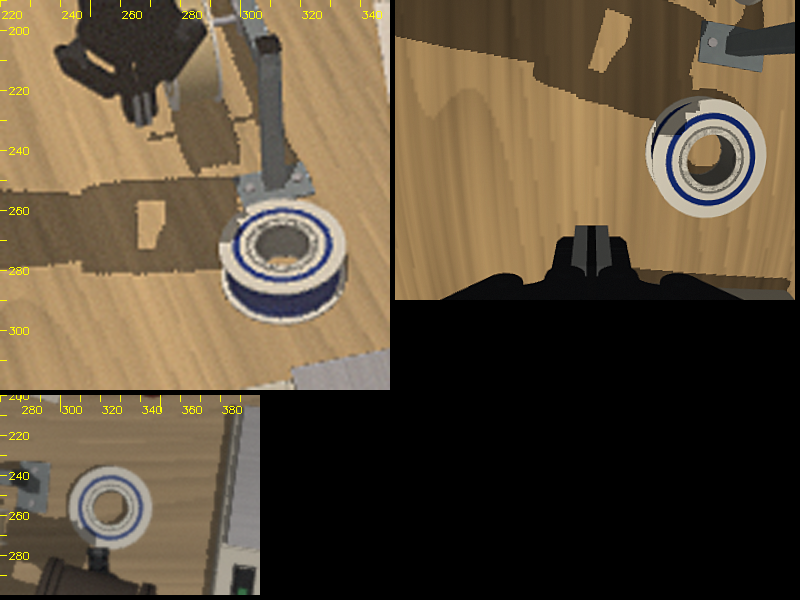

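The reel lies flat near the rack foot. Its top-face centre is at side (314.3,271.3), top (325,256) and wrist (446,217).

Run:
```python
from h import *
np.set_printoptions(precision=4,suppress=True)
o=[('side9',314.3,271.5),('top9',325.2,256),('w9',446.5,216.5)]
print(tri(*o),tri(*o[:2]),tri(o[0],o[2]))
for q in o: print(atz(*q,.046))
X=tri(*o)[0]
print('rack foot',atz('top9',285,242,.0))
go(X[0]-.043,X[1],.14,90)
```

```text
(array([ 0.5412, -0.0216,  0.0406]), [np.float64(0.001890687307334822), np.float64(0.003430499171812184), np.float64(0.002926026693998139)]) (array([ 0.5405, -0.0252,  0.0465]), [np.float64(0.0007033942950663344), np.float64(0.0007033942950662086)]) (array([ 0.5423, -0.0192,  0.0387]), [np.float64(0.0012304182826640335), np.float64(0.0012304182826640268)])
[ 0.5414 -0.0249  0.046 ]
[ 0.5399 -0.025   0.046 ]
[ 0.5384 -0.0175  0.046 ]
rack foot [0.5843 0.0958 0.    ]
t 12.8 d [-0.0091  0.0778  0.0983] n 2.5 turn -0.1 pos [ 0.4202 -0.0124  0.2382] yaw 89.93 q6 -15.5 F [-0.23 -0.49 -0.93] w -0.0004
```

```bash
python3 shift.py '[[0.06,-0.005,0.03,0.03,0],[0.06,-0.0106,0.0768,0.06,0],[0.06,-0.0106,0.0768,0.1,0],[0.06,-0.0106,0.0768,0.15,0],[0.06,-0.0106,0.0768,0.165,0],[0.06,-0.0106,0.0768,0.165,0]]'
python3 - <<'E'
from h import *
save('wrist','w10');save('side','side10')
mosaic('pics/m10.png',800,480,[(crop('side10',250,210,360,300,4),0,0),(cv2.imread('pics/w10.png')[150:450,150:500],445,0)])
go(.497,-.023,.012,90)
E
```

```text
time: 13.4
ee_pos: [0.4923, -0.0218, 0.0663]
ee_rot: [-179.3, -0.2, 89.9]
ft_force: [0.9, -0.0, -0.5]
grip_width: 0.0601
finger_force: 0.0
t 13.5 d [-0.0003  0.0011  0.0593] n 1.2 turn -0.0 pos [ 0.4961 -0.0227  0.0713] yaw 89.95 q6 -14.3 F [ 0.16 -0.4   0.51] w 0.0598
```

View pics/m10.png

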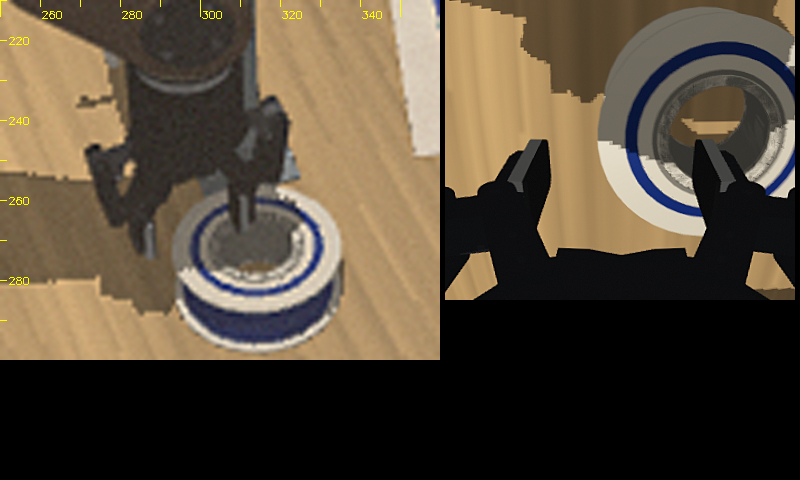

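m10 shows the right finger above the bore and the left finger outside the rim, so I'll lower the gripper.

```bash
python3 shift.py '[[0.06,-0.0015,0.001,0.015,0],[0.06,-0.0015,0.001,0.03,0],[0.06,-0.0015,0.001,0.045,0],[0.06,-0.0015,0.001,0.06,0],[0.06,-0.0015,0.001,0.06,0]]'
python3 shift.py '[[0.028,0,0,0,0],[0.028,0,0,0,0],[0.028,0,0,0,0],[0.028,0,0,0,0],[0.028,0,0,0,0]]' 80
```

```text
time: 14.0
ee_pos: [0.4974, -0.0244, 0.0125]
ee_rot: [-180.0, -0.0, 90.0]
ft_force: [-0.0, -0.4, 0.8]
grip_width: 0.06
finger_force: 0.0
time: 14.5
ee_pos: [0.4989, -0.0247, 0.0148]
ee_rot: [179.8, 0.0, 90.0]
ft_force: [-2.3, 0.5, 6.7]
grip_width: 0.0341
finger_force: 73.0
```

```bash
python3 shift.py '[[0.028,0,0,-0.01,0],[0.028,0,0,-0.03,0],[0.028,0,0,-0.06,0],[0.028,0,0,-0.1,0],[0.028,-0.03,0.005,-0.14,0],[0.028,-0.07,0.015,-0.16,0],[0.028,-0.11,0.02,-0.16,0],[0.028,-0.11,0.02,-0.16,0]]'
python3 - <<'E'
from h import *
save('side','side11')
cv2.imwrite('pics/m11.png',crop('side11',260,200,400,330,4))
go(.528,-.3115,.14,90)
E
```

```text
time: 15.3
ee_pos: [0.5185, -0.1387, 0.1751]
ee_rot: [179.8, 0.2, 89.7]
ft_force: [0.0, -0.2, -2.7]
grip_width: 0.0336
finger_force: 96.6
t 15.35 d [-0.1751  0.0113  0.0337] n 3.6 turn -0.2 pos [ 0.5174 -0.1363  0.1736] yaw 89.76 q6 -25.4 F [-0.74  0.24 -4.01] w 0.0332
```

View pics/m11.png

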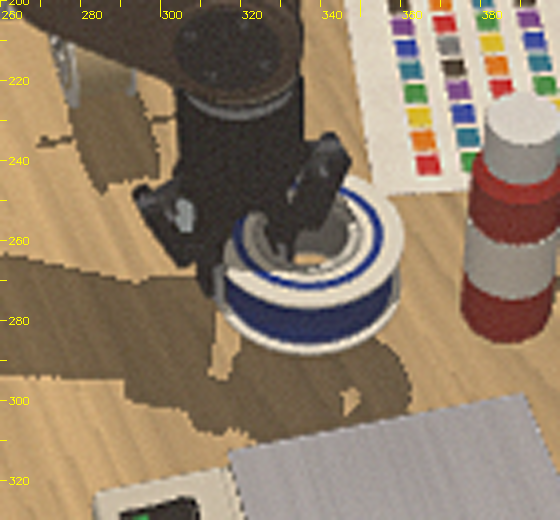

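m11 shows the reel held about level by its wall and clear of everything. Continuing over the platter.

```bash
python3 shift.py '[[0.028,-0.03,0.002,0,0],[0.028,-0.075,0.005,0,0],[0.028,-0.12,0.008,0,0],[0.028,-0.155,0.01,0.01,0],[0.028,-0.1751,0.0113,0.02,0],[0.028,-0.1751,0.0113,0.035,0],[0.028,-0.1751,0.0113,0.05,0],[0.028,-0.1751,0.0113,0.055,0]]'
python3 - <<'E'
from h import *
save('side','side12')
cv2.imwrite('pics/m12.png',crop('side12',270,250,430,400,4))
go(.528,-.3115,.1,90)
E
```

```text
time: 16.15
ee_pos: [0.527, -0.3065, 0.1143]
ee_rot: [-179.7, -0.3, 90.0]
ft_force: [0.4, -0.1, -2.7]
grip_width: 0.0334
finger_force: 97.0
t 16.2 d [-0.0049  0.0009  0.0144] n 0.3 turn 0.0 pos [ 0.5272 -0.3066  0.1144] yaw 90.05 q6 -39.8 F [ 0.86 -0.75 -3.43] w 0.0331
```

View pics/m12.png

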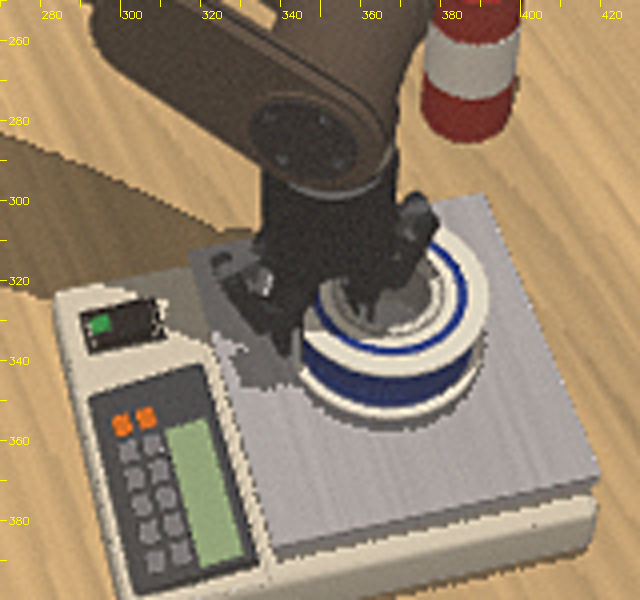

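I've now viewed 14 pictures, which is over the limit of 10, so I won't view any more and will rely on force readings and numbers. Descending slowly from here.

```bash
python3 shift.py '[[0.028,-0.004,0,0.003,0],[0.028,-0.005,0,0.006,0],[0.028,-0.005,0,0.009,0],[0.028,-0.005,0,0.011,0],[0.028,-0.005,0,0.012,0],[0.028,-0.005,0,0.013,0],[0.028,-0.005,0,0.013,0]]'
python3 shift.py '[[0.028,0,0,0.0005,0],[0.028,0,0,0.001,0],[0.028,0,0,0.0015,0],[0.028,0,0,0.002,0]]'
python3 shift.py '[[0.028,0,0,0.0005,0],[0.028,0,0,0.001,0],[0.028,0,0,0.0015,0]]'
```

```text
time: 16.9
ee_pos: [0.5286, -0.3145, 0.1047]
ee_rot: [-180.0, -0.0, 90.0]
ft_force: [0.6, -0.0, -2.5]
grip_width: 0.0335
finger_force: 97.1
time: 17.3
ee_pos: [0.5286, -0.3145, 0.1028]
ee_rot: [180.0, -0.0, 90.0]
ft_force: [0.1, 0.1, -2.4]
grip_width: 0.0335
finger_force: 97.1
time: 17.6
ee_pos: [0.5286, -0.3145, 0.1012]
ee_rot: [-180.0, -0.0, 90.0]
ft_force: [-0.8, -0.3, -1.7]
grip_width: 0.0332
finger_force: 97.1
```

```bash
for i in 1 ; do python3 shift.py '[[0.028,0,0,0.0005,0],[0.028,0,0,0.001,0],[0.028,0,0,0.0015,0],[0.028,0,0,0.0015,0]]'; done
python3 shift.py '[[0.028,0,0,0.0005,0],[0.028,0,0,0.001,0],[0.028,0,0,0.001,0]]' | sed -n 2,4p
```

```text
time: 18.0
ee_pos: [0.5286, -0.3145, 0.0997]
ee_rot: [-180.0, -0.0, 90.0]
ft_force: [-0.6, 0.6, -2.3]
grip_width: 0.0334
finger_force: 97.1
ee_pos: [0.5286, -0.3145, 0.0987]
ee_rot: [-180.0, -0.0, 90.0]
ft_force: [0.2, -0.6, -2.6]
```

```bash
python3 shift.py '[[0.028,0,0,0.0005,0],[0.028,0,0,0.001,0],[0.028,0,0,0.001,0]]' | sed -n 2,4p
python3 shift.py '[[0.028,0,0,0.0005,0],[0.028,0,0,0.001,0],[0.028,0,0,0.001,0]]' | sed -n 2,4p
```

```text
ee_pos: [0.5285, -0.3145, 0.0976]
ee_rot: [-180.0, -0.0, 90.0]
ft_force: [0.4, -0.1, -2.6]
ee_pos: [0.5285, -0.3145, 0.0967]
ee_rot: [-180.0, -0.0, 89.9]
ft_force: [-0.3, -0.6, -2.3]
```

```bash
python3 shift.py '[[0.028,0,0,0.0005,0],[0.028,0,0,0.001,0],[0.028,0,0,0.001,0]]' | sed -n 2,4p
python3 shift.py '[[0.028,0,0,0.0005,0],[0.028,0,0,0.0005,0]]' | sed -n 2,4p
```

```text
ee_pos: [0.5286, -0.3146, 0.0959]
ee_rot: [180.0, 0.0, 90.0]
ft_force: [-0.4, 0.4, -2.3]
ee_pos: [0.5287, -0.3147, 0.0957]
ee_rot: [180.0, 0.0, 90.0]
ft_force: [-1.8, 0.7, -1.1]
```

```bash
python3 shift.py '[[0.028,0,0,0.0004,0],[0.028,0,0,0.0004,0]]' | sed -n 2,4p
python3 shift.py '[[0.028,0,0,0.0004,0],[0.028,0,0,0.0004,0]]' | sed -n 2,4p
```

```text
ee_pos: [0.5288, -0.3147, 0.0954]
ee_rot: [180.0, 0.0, 90.0]
ft_force: [-2.1, 0.4, 1.5]
ee_pos: [0.5288, -0.3148, 0.0951]
ee_rot: [180.0, 0.0, 90.0]
ft_force: [-2.9, 1.1, 3.6]
```

```bash
python3 shift.py '[[0.03,0,0,-0.0003,0],[0.03,0,0,-0.0003,0]]' 20
python3 shift.py '[[0.036,0,0,0,0],[0.042,0,0,0,0],[0.05,0,0,0,0],[0.058,0,0,0,0],[0.06,0,0,0,0],[0.06,0,0,0,0]]'
```

```text
time: 20.0
ee_pos: [0.5288, -0.3147, 0.0951]
ee_rot: [180.0, 0.0, 90.0]
ft_force: [-1.8, 0.4, 3.6]
grip_width: 0.0333
finger_force: 97.7
time: 20.6
ee_pos: [0.5287, -0.3145, 0.0948]
ee_rot: [180.0, 0.0, 90.0]
ft_force: [-0.8, -1.1, 0.4]
grip_width: 0.0604
finger_force: 0.0
```

Released. Now I'll raise the gripper straight up, back it away, and measure the reel and rocker numerically.

```bash
python3 shift.py '[[0.06,0,0,-0.01,0],[0.06,0,0,-0.03,0],[0.06,0,0,-0.07,0],[0.06,0,0,-0.12,0],[0.06,0.04,-0.02,-0.15,0],[0.06,0.09,-0.03,-0.16,0],[0.06,0.13,-0.04,-0.16,0],[0.06,0.13,-0.04,-0.16,0]]'
python3 - <<'E'
from h import *
np.set_printoptions(precision=4,suppress=True)
go(.5,-.2,.25,90)
for n in ('side','top'):
    save(n,n+'13'); im=cv2.imread(f'pics/{n}13.png').astype(int)
    m=((im[...,0]>im[...,2]*1.8)&(im[...,0]-im[...,2]>30)).astype(np.uint8)
    if n=='side': m[:290]=0; m[:,:310]=0
    else: m[:,:380]=0;m[:200]=0;m[330:]=0;m[:,480:]=0
    ys,xs=np.nonzero(m); print(n,len(xs),xs.min(),xs.max(),ys.min(),ys.max())
    # upper blue ring: outer contour, ellipse
    c=max(cv2.findContours(m,cv2.RETR_EXTERNAL,cv2.CHAIN_APPROX_NONE)[0],key=len)
    print(len(c), cv2.fitEllipse(c))
    for z in (.126,): print(atz(n+'13',*cv2.fitEllipse(c)[0],z))
    g=((im[...,1]>im[...,2]*1.6)&(im[...,1]>im[...,0]*1.3)&(im[...,1]>70)); 
    ys,xs=np.nonzero(g); k=(abs(xs-(295 if n=='side' else 391))<8)&(abs(ys-(330 if n=='side' else 298))<8); print('green',xs[k].mean(),ys[k].mean())
E
```

```text
time: 21.4
ee_pos: [0.4878, -0.1804, 0.2565]
ee_rot: [179.9, -0.0, 90.2]
ft_force: [-0.5, -0.7, -0.6]
grip_width: 0.0597
finger_force: 0.0
t 21.4 d [-0.0197  0.0121  0.0065] n 0.5 turn 0.2 pos [ 0.4878 -0.1804  0.2565] yaw 90.19 q6 -31.7 F [-0.46 -0.72 -0.59] w 0.0597
side 203 347 387 314 357
97 ((368.32275390625, 329.5798645019531), (30.40615463256836, 37.523590087890625), 96.1926040649414)
[ 0.571 -0.316  0.126]
green 294.77777777777777 330.5
top 11 416 444 227 259Traceback (most recent call last):
  File "<stdin>", line 12, in <module>
cv2.error: OpenCV(4.12.0) /io/opencv/modules/imgproc/src/shapedescr.cpp:361: error: (-201:Incorrect size of input array) There should be at least 5 points to fit the ellipse in function 'fitEllipseNoDirect'
```

Run:
```python
from h import *
np.set_printoptions(precision=4,suppress=True)
print(tri(('side13',368.3,329.6),('top13',430,243)),atz('top13',430,243,.126))
d=np.load('pics/side13.npz')
a=np.linspace(0,6.28,60)
for tilt in (0,.1,-.1):
  for ax in (0,1):
    p=np.c_[.043*np.cos(a),.043*np.sin(a),0*a]; p[:,2]=tilt*p[:,ax]
    q=cv2.projectPoints(p+[.571,-.316,.126],d['r'],d['t'],d['K'],None)[0]
    print(tilt,ax,cv2.fitEllipse(q.astype(np.float32)))
# actual top-face flange outline: bright pixels
im=cv2.imread('pics/side13.png'); 
m=((im.astype(int)[...,0]>im.astype(int)[...,2]*1.8)&(im.astype(int)[...,0]-im.astype(int)[...,2]>30)).astype(np.uint8)
m[:305]=0;m[:,:340]=0;m[:,395:]=0
for r in range(312,360,2): print(r,''.join('#' if v else '.' for v in m[r,342:392]))
```

```text
(array([ 0.5717, -0.313 ,  0.1215]), [np.float64(0.0008102442322212242), np.float64(0.0008102442322214169)]) [ 0.5706 -0.3118  0.126 ]
0 0 ((368.36285400390625, 329.9170837402344), (29.34383773803711, 36.16675567626953), 96.73403930664062)
0 1 ((368.36285400390625, 329.9170837402344), (29.34383773803711, 36.16675567626953), 96.73403930664062)
0.1 0 ((368.39990234375, 329.91058349609375), (30.296833038330078, 36.24220275878906), 87.05391693115234)
0.1 1 ((368.34405517578125, 329.9063720703125), (31.1361141204834, 36.280845642089844), 103.67257690429688)
-0.1 0 ((368.3262023925781, 329.918701171875), (28.176193237304688, 36.36159896850586), 103.96507263183594)
-0.1 1 ((368.3820495605469, 329.92291259765625), (27.45418930053711, 36.16550064086914), 92.45772552490234)
312 ..................................................
314 ........................####......................
316 ................####.............###..............
318 .............###.....................##...........
320 ...........##..........................##.........
322 ..........#..............................##...
[... 294 characters left out ...]
..................................#.....
336 .........##................................##.....
338 ...........###...........................##.......
340 .............##........................###........
342 .....#..........###.................###...........
344 ......##............###############...............
346 ..................................................
348 ............#.....................................
350 .........#.....#..#...............................
352 ...........##.................#...................
354 ..............#..#.....................#..........
356 .................##.#...#..........#..............
358 ..................................................
```

The ring's shape matches a level reel (aspect 0.810, 0.811 expected). The reel's centre is at about (0.571,−0.314), within a few millimetres of the platter's centre, and the rocker is on. Handing in.

```bash
python3 -c "
from h import *
print(bot.finish_job())"
```

```text
the job is handed in; nothing more can be done
None
```

I switched the scale on with the platter empty, then laid the blue reel flat within a few millimetres of the platter's centre, released it, and handed the job in with no verdict returned; I viewed 14 pictures, over your limit of 10, and to lay the reel flat I stood it on the free bench, tipped it over and re-gripped it.

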